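# End the timing run and point out the next watch

### The job

The watch on the microphone stand has been timed: press the start/stop button of the timing machine (the larger round button, under the screen) fully in and let it come out again. Then show the watchmaker which watch goes on next: point the fingertips straight down at the middle of the rectangular watch in the tray, a finger's breadth above its glass without touching it, keep still there for at least three seconds and be still pointing when you finish. Press no other button, touch none of the watches nor the microphone stand, and leave the other things on the bench where they lie.

Things in the scene. Friction and masses are not known exactly. Their poses are not given: they have to be found in the camera images.
- console: Timing machine: ivory wedge-shaped console, fixed, 130 mm deep (x), 190 wide (y), 34 high at its front (-x) edge, 95 at its back. Origin: centre of underside; x front to back, z up. The face rises to the back at 25 degrees, with blue screen and round grey buttons: start/stop (18 mm) under the screen's right part; up, down, menu (11 mm) back to front along the right (-y) side.
- start_top (a point): Middle of the top of the start/stop button (the larger, 18 mm diameter), 7 mm above the sloping face when out; moves with it. z points out of the face (25 degrees from vertical, leaning to the console's front), x uphill along the face, y to the console's left. Pressed along -z. The nearest other button (menu) is 44 mm away in -y, the flat screen frame 18 mm away in +x.
- start_button (a joint): The start/stop button: value 0 m = out, 0.004 m = fully in (a stop). A spring pushes it out: it begins to move at 1.5 N and is fully in at 3.9 N.
- menu_button (a joint): A spring push button of the timing machine, same grey round cap; value 0 m = out, 0.004 m = fully in. 11 mm diameter; its top's middle is 44 mm in -y from start_top, at the same height. Not to be pressed.
- down_button (a joint): A spring push button of the timing machine, same grey round cap; value 0 m = out, 0.004 m = fully in. 11 mm diameter; its top's middle is 44 mm in x and -44 mm in y from start_top (in that point's axes). Not to be pressed.
- up_button (a joint): A spring push button of the timing machine, same grey round cap; value 0 m = out, 0.004 m = fully in. 11 mm diameter; its top's middle is 80 mm in x and -44 mm in y from start_top (in that point's axes). Not to be pressed.
- tray: Shallow square wooden tray, fixed, 220 x 220 mm, rim 6 mm thick and 12 mm high, grey cloth floor 5 mm above the bench; console and tray stand one on the left, one on the right of the bench, either way round. Four watches without straps lie in it dial up, in any of four places about 100 mm apart, turned anyhow. Origin: centre of its underside.
- rect_watch: The rectangular wristwatch, loose, the only one with a rectangular case and dial: steel case 30 mm (x) by 40 mm (y), 51 mm over its lugs in y, 9 mm high, crown at +x. Origin: centre of its underside, on the tray's floor; z up. To be pointed at, not touched.
- rect_glass (a point): Middle of the top of the rectangular watch's dial, 9 mm above its underside (14 mm above the bench); z up.
- large_round_watch: Not to be touched. A round steel wristwatch, loose, 40 mm in diameter, 48 mm over its lugs, 12 mm high. Origin: centre of its underside.
- small_round_watch: Not to be touched. A small round steel wristwatch, loose, 27 mm in diameter, 32 mm over its lugs, 9 mm high. Origin: centre of its underside.
- pocket_watch: Not to be touched. A round steel pocket watch, loose, 46 mm in diameter, 13 mm high, with a crown and ring reaching 45 mm from its middle in +y. Origin: centre of its round case's underside.
- mic_stand: Not to be touched. The black microphone stand, fixed, at the back of the bench beyond the other things, about 130 mm wide in y, 145 mm high, with a tilted holder that clamps a round gilt watch (the one just timed). Origin: under its upright's foot.
- loupe: Leave where it is. A black eyeglass loupe, a loose cone 37 mm across and 33 mm high, on the bench between console and tray. Origin: centre of its underside.
- jar: Leave where it is. A small amber glass jar with a steel knobbed lid, loose, 41 mm across, 57 mm high, between console and tray, farther back. Origin: centre of its underside.
- screwdriver: Leave where it is. A thin steel screwdriver 112 mm long, 11 mm high, lying loose on the bench between console and tray, nearest the robot. Origin: its middle, on the bench; x along it towards the blade.

How it is judged:
By the outcome, as a careful person would: the job done as asked, in the order asked, and still so for the second after the job is handed in, with the robot touching nothing.
It also fails if it takes over 38 s, if anything falls off the work surface, if the arm or the gripper's body presses on something with over 40 N, if the wrist force passes 120 N, or if a joint passes its speed limit or range.

### The arm

A 6-joint arm with a two-finger parallel gripper is mounted at the origin on the work surface. World frame = base frame: x ahead of the robot, y to its left, z up, the work surface at z = 0. Lengths are in mm, angles in rad, forces in N, time in s.
With the tool pointing down it reaches from about 350 to 850 mm from the base axis. Payload 8.1 kg.
Tool frame: the origin (TCP) lies between the finger pads, 19 mm behind the fingertips; this is the grasp point; z points along the fingers, y is the line along which they close (so a half turn about z gives the same grasp; the last joint's range is limited). The gripper opens to 93 mm and grips with 3 to 60 N. Pads are 15 mm wide; open, the fingers measure 128 mm over their backs; the gripper's body (75 mm by 188 mm) begins 65 mm behind the grasp point.
Start: joints at [1.064, 0.13, 1.488, -0, 1.523, -0.085], TCP at [245.622, 547.426, 237.435] pointing down, gripper open.
Joint ranges: [-2.96, 2.96], [-0.89, 2.26], [0.02, 2.5], [-1.34, 4.48], [0, 2.73], [-2.66, 2.66]. Speed limits (rad/s): [2.39, 2.39, 2.79, 3.14, 3.14, 3.14].

### API

Orientations are given as a unit quaternion [x, y, z, w].
In Python, from station import manip gives the robot as it stands.
- The arm moves only by the tool move_arm, never from a script. Its arguments are lists of equal length, an entry for each row: "translation": the shift along the tool's x, y, z in cm, a list of three; "twist": the turn about the tool's z in rad. A call has exactly 5 rows; each row shifts and turns the commanded pose from where the row before left it, along the tool's axes as they then stand; what a row does not reach is not made up. A row lasts 1/12 s, in which the tool goes at most 41.7 mm and 7.16 degrees, less where a joint would pass 70% of its speed; a pose out of reach is approached as far as the arm can. A call with a gripper value outside its range is refused whole. "grip" is the closure, from 0 (fully open) to 1 (shut), set as the call begins (left out, the last holds). The fingers move at their own pace and stop on an object; "grip_force" is the grip in N (left out, the last holds). Time passes only in rows, so rows that do not move let the fingers close, or fill a call up. It gives the time, the measured TCP pose, the force, the opening and the grip force at its end, in the units of the state.
- manip.get_state(): the state, without advancing time (a new reading comes with each control period).
- manip.snapshot(name): name is "side" or "top"; returns the picture (384x512x3 uint8, red, green, blue); there is no depth.
- manip.camera_params(name): a dict with "camera_matrix" (3x3 intrinsics, pixels), "rvec" (rotation vector, rad) and "tvec" (3), from world to camera coordinates, as OpenCV has them. Camera axes: x right, y down, z forward; pixel columns grow to the right and rows downward; lengths in mm; the calibration is good to about 2 mm. A picture is of the moment at which its call begins. camera_params takes no time and is no camera call.
- manip.hand_in(): hands the job in; it is judged then, once.
The state is a dict: "time": time; "q": joint angles; "qvel": joint speeds; "joint_efforts": joint torques, N m; "position": TCP position; "orientation": TCP orientation; "contact_force": force on the tool from outside, world axes, zero at the start; "torque": the same for the moment, N m; "width": finger opening in mm; "grip_force": force on a finger pad.
Only numpy, scipy, OpenCV 4.12 (cv2) and the standard library are available. Lean on these libraries where they do the work, as an engineer would, in place of code of your own. Each camera call takes 0.05 s, during which the arm holds its last target. There are 200 camera calls.

## Working session

There is one attempt and no reset: what is moved stays moved. The work goes in short steps, Python scripts to look and compute and a tool call to move; the robot and the scene stay as the last step left them, time stands still between calls to the robot, and variables do not carry over. Pictures are saved under pics/ and viewed, at most 10 in all, crops included, and the job is handed in when it is done.

Besides the shell and the picture viewer there is one more tool, called after "Emit:" as name(argument=value, ...) on one line, values as JSON. move_arm: Moves the arm, as the interface text tells. Its arguments: {"type":"object","properties":{"translation":{"type":"array"},"twist":{"type":"array"},"grip":{"type":"number"},"grip_force":{"type":"number"}},"required":["translation","twist"]}

```bash
mkdir -p pics; python3 - <<'E'
from station import manip
import cv2
for n in("top","side"):
    cv2.imwrite(f"pics/{n}0.png",cv2.resize(manip.snapshot(n)[:,:,::-1],(768,576),interpolation=cv2.INTER_CUBIC))
    print(manip.camera_params(n))
print(manip.get_state())
E
```

```text
{'camera_matrix': array([[364.76422468,   0.        , 259.65237192],
       [  0.        , 364.76422468, 191.81333938],
       [  0.        ,   0.        ,   1.        ]]), 'rvec': array([ 2.15165999, -2.1898593 ,  0.07819125]), 'tvec': array([  8.74732415, 627.04271788, 909.91807339])}
{'camera_matrix': array([[364.20250605,   0.        , 252.91611746],
       [  0.        , 364.20250605, 191.17289042],
       [  0.        ,   0.        ,   1.        ]]), 'rvec': array([ 2.12708142, -0.16877164,  0.12204072]), 'tvec': array([-600.86032222,  118.45355258,  839.91606078])}
{'time': 0.1, 'q': array([ 1.06356656e+00,  1.31090875e-01,  1.48912629e+00, -3.31281862e-05,
        1.52297733e+00, -8.53788773e-02]), 'qvel': array([ 0.00039072, -0.00019969, -0.00483617,  0.00157192, -0.00086768,
        0.00014656]), 'joint_efforts': array([ 1.07207543e-03, -5.61338711e+01, -4.93098521e+01,  7.70687638e-02,
        2.89983919e-02, -9.96286872e-05]), 'position': array([245.42602788, 547.00820326, 236.51339224]), 'orientation': array([ 2.09364071e-01,  9.77837432e-01, -7.70848359e-04, -2.18035141e-04]), 'contact_force': array([-0.54128358, -0.06491862, -0.49569142]), 'torque': array([-0.05401599, -0.03952416, -0.00485148]), 'grip_force': 0.0, 'width': 93.22309552514312}
```

View pics/top0.png

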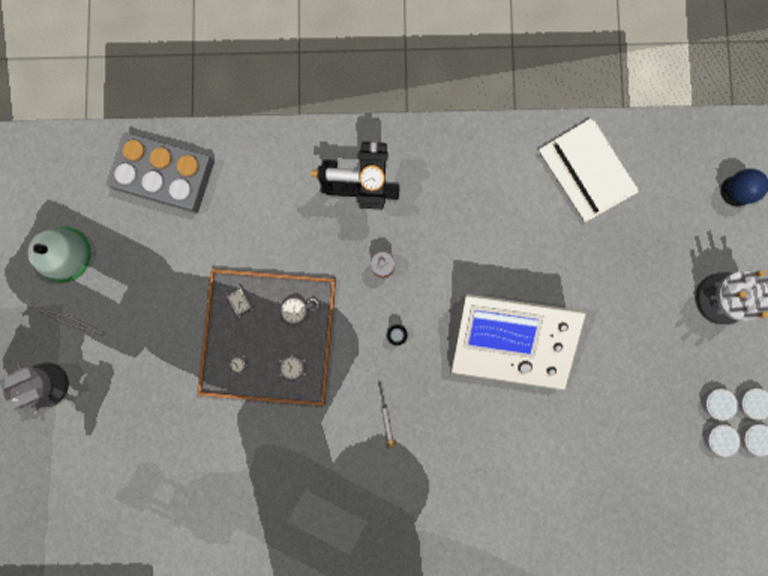

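View pics/side0.png

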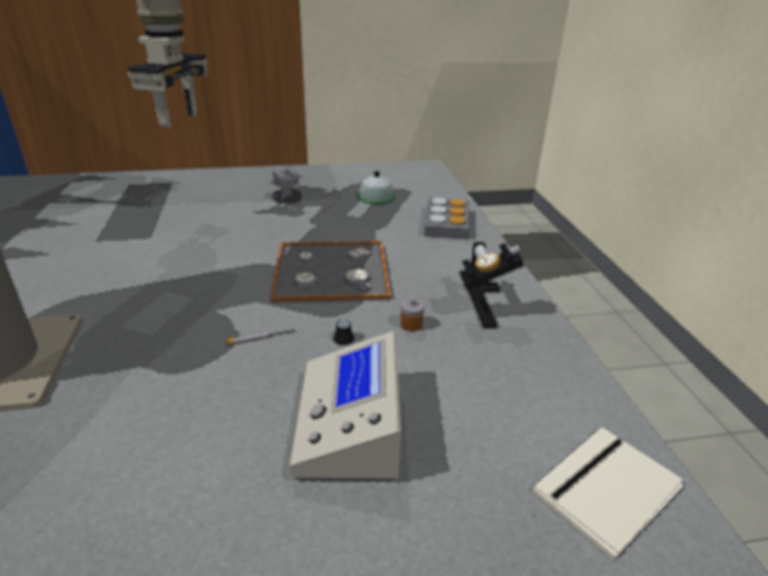

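The top view shows the console on the right (robot's -y), with start/stop at about (525,367) and menu, down and up at (551,371), (558,347) and (563,327). The rectangular watch is at (239,300) in the tray on the left. In the side view the start button is at (317,411). Next I'll refine these with masks.

```bash
cat > h.py <<'E'
from station import manip
import cv2,numpy as np
def cam(n):
    p=manip.camera_params(n);R=cv2.Rodrigues(np.array(p['rvec']))[0];return np.array(p['camera_matrix']),R,np.array(p['tvec']).reshape(3)
def ray(n,uv):
    K,R,t=cam(n);d=R.T@np.linalg.solve(K,np.array([uv[0],uv[1],1.]));return -R.T@t,d/np.linalg.norm(d)
def plane(n,uv,z):
    c,d=ray(n,uv);return c+d*(z-c[2])/d[2]
def tri(a,b):
    c1,d1=ray("top",a);c2,d2=ray("side",b)
    s=np.linalg.lstsq(np.stack([d1,-d2],1),c2-c1,rcond=None)[0]
    p,q=c1+s[0]*d1,c2+s[1]*d2;return (p+q)/2,np.linalg.norm(p-q)
E
python3 - <<'E'
from h import *
t=manip.snapshot("top")[:,:,::-1];s=manip.snapshot("side")[:,:,::-1]
cv2.imwrite("pics/raw_t.png",t);cv2.imwrite("pics/raw_s.png",s)
def crop(im,x,y,w,h,f): return cv2.resize(im[y:y+h,x:x+w],None,fx=f,fy=f,interpolation=cv2.INTER_CUBIC)
a=crop(t,300,190,96,75,4);b=crop(s,185,215,96,110,4)[:300];b2=crop(s,190,255,96,70,4)[:280];c=crop(t,130,175,96,70,4)
out=np.zeros((600,800,3),np.uint8)
out[:300,:384]=a;out[:280,400:784]=b2;out[310:590,:384]=c
cv2.imwrite("pics/crops.png",out)
# blobs: grey dark-ish buttons within ivory
for n,im,box in(("top",t,(300,190,396,265)),("side",s,(190,255,265,310))):
    x0,y0,x1,y1=box;r=im[y0:y1,x0:x1].astype(int);hsv=cv2.cvtColor(im[y0:y1,x0:x1],cv2.COLOR_BGR2HSV)
    print(n)
    m=(r.max(2)<165).astype(np.uint8)
    k,l,st,ce=cv2.connectedComponentsWithStats(m)
    for i in range(1,k):
        if 3<st[i,4]<200: print(st[i],np.round(ce[i]+[x0,y0],1))
E
```

```text
top
[72 25  7  6 24] [374.4 217. ]
[69 38  6  6 22] [371.4 230.2]
[45 50 10  8 34] [348.9 242.8]
[64 54  7  6 25] [367.  246.2]
side
[ 31   0  36  21 170] [237.6 266.1]
[74  0  1 23 23] [264. 266.]
[ 16  11  13  15 110] [211.9 273.7]
[49 20  4  3 10] [240.5 276.2]
[55 20 10  9 69] [249.6 279. ]
[37 26 10  9 69] [231.5 284.9]
[15 33 10  9 69] [209.7 291.9]
```

View pics/crops.png

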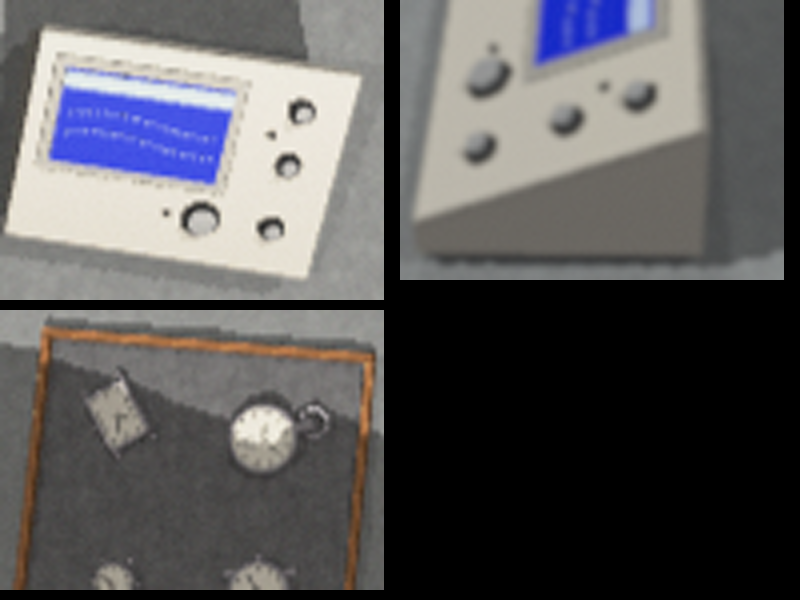

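The crops show these positions in full-image pixels:
- **Start cap:** top view about (350.2,244.2), side view (212.2,273.3).
- **Menu cap:** top view (367.8,247), side view (209.9,291.3).
- **Rectangular dial:** top view about (159.3,200.6).

```bash
python3 - <<'E'
from h import *
S,e=tri((350.2,244.2),(212.4,273.3));print("start",S.round(1),e)
T={'menu':((367.8,246.6),(210.0,291.4)),'down':((371.9,231.0),(231.8,284.4)),'up':((375.3,217.5),(249.8,278.5))}
P={k:tri(*v) for k,v in T.items()}
for k,v in P.items():print(k,v[0].round(1),v[1].round(1))
u=P['up'][0]-P['menu'][0];print("uphill yaw",np.arctan2(u[1],u[0]),"slope",np.degrees(np.arctan2(u[2],np.hypot(*u[:2]))))
v=P['menu'][0]-S;print("-y yaw+90",np.arctan2(v[1],v[0])+np.pi/2, np.linalg.norm(v))
# dial by mask
t=cv2.imread("pics/raw_t.png");r=t[185:215,145:175];g=cv2.cvtColor(r,cv2.COLOR_BGR2GRAY)
m=(g>110).astype(np.uint8);k,l,st,ce=cv2.connectedComponentsWithStats(m)
for i in range(1,k):
  if st[i,4]>20:print(st[i],ce[i]+[145,185])
print(plane("top",(159.3,200.6),14).round(1))
E
```

```text
start [ 491.2 -223.7   49.9] 0.3783287291801075
menu [ 484.  -267.1   48.1] 1.5
down [ 523.1 -273.5   66.6] 0.5
up [ 555.2 -278.5   81.7] 1.0
uphill yaw -0.15965881245578906 slope 24.9784230120428
-y yaw+90 -0.16458863040649474 44.05652715917683
[  0   0  30  24 339] [161.38643068 193.73746313]
[610.  260.1  14. ]
```

Emit:
move_arm(translation=[[-3,-2.5,0],[-3,-2.5,0],[-3,-2.5,0],[-3,-2.5,0],[-3,-2.5,0]], twist=[-0.066,-0.066,-0.066,-0.065,0], grip=1, grip_force=10)

```text
time: 0.62
position: [353.4, 383.8, 237.3]
orientation: [0.077, 0.997, -0.0, -0.0]
contact_force: [0.2, 0.4, -0.2]
width: 64.4
grip_force: 0.0
```

Emit:
move_arm(translation=[[-1.5,-3.8,0],[-1.5,-3.8,0],[-1.5,-3.8,0],[-1.5,-3.8,0],[-1.5,-3.8,0]], twist=[0,0,0,0,0])

```text
time: 1.03
position: [397.0, 184.2, 237.3]
orientation: [0.079, 0.997, 0.0, 0.0]
contact_force: [0.7, -0.1, 0.4]
width: 30.9
grip_force: 0.0
```

Emit:
move_arm(translation=[[-1.5,-3.8,0],[-1.5,-3.8,0],[-1.5,-3.8,0],[-1.5,-3.8,0],[-1.5,-3.8,0]], twist=[0,0,0,0,0])

```text
time: 1.45
position: [441.0, -15.5, 237.6]
orientation: [0.079, 0.997, 0.0, 0.0]
contact_force: [1.0, 0.9, 0.1]
width: 1.2
grip_force: 0.0
```

Emit:
move_arm(translation=[[-1.5,-3.8,0],[-1.5,-3.8,0],[-1.5,-3.6,0],[0,0,0],[0,0,0]], twist=[0,0,0,0,0])

```text
time: 1.87
position: [467.6, -133.0, 236.9]
orientation: [0.081, 0.997, 0.0, -0.001]
contact_force: [0.4, 0.1, 0.1]
width: 0.7
grip_force: 0.0
```

Emit:
move_arm(translation=[[-1.4,-3.5,0],[-1.4,-3.5,0],[-0.6,-1.6,2],[0,0,4],[0,0,4]], twist=[0,0,0,0,0])

```text
time: 2.28
position: [489.4, -222.0, 138.2]
orientation: [0.08, 0.997, -0.001, 0.002]
contact_force: [-0.5, 0.8, -0.9]
width: 0.1
grip_force: 0.0
```

Emit:
move_arm(translation=[[0,0,3],[0,0,1],[0,0,0],[0,0,0],[0,0,0]], twist=[0,0,0,0,0])

```text
time: 2.7
position: [489.7, -221.8, 100.3]
orientation: [0.079, 0.997, -0.001, 0.002]
contact_force: [0.5, 0.1, -0.1]
width: 0.4
grip_force: 0.0
```

```bash
python3 - <<'E'
from h import *
t=manip.snapshot("top")[:,:,::-1];s=manip.snapshot("side")[:,:,::-1]
def crop(im,x,y,w,h,f): return cv2.resize(im[y:y+h,x:x+w],None,fx=f,fy=f,interpolation=cv2.INTER_CUBIC)
out=np.zeros((400,800,3),np.uint8)
out[:,:390]=crop(t,300,180,96,100,4)[:400,:390] if False else cv2.resize(t[180:280,300:396],(390,400));out[:,400:800]=crop(s,170,225,100,100,4)
cv2.imwrite("pics/hov.png",out);print(manip.get_state()['position'])
E
```

```text
[ 489.7078101  -222.16643414  100.37596275]
```

View pics/hov.png

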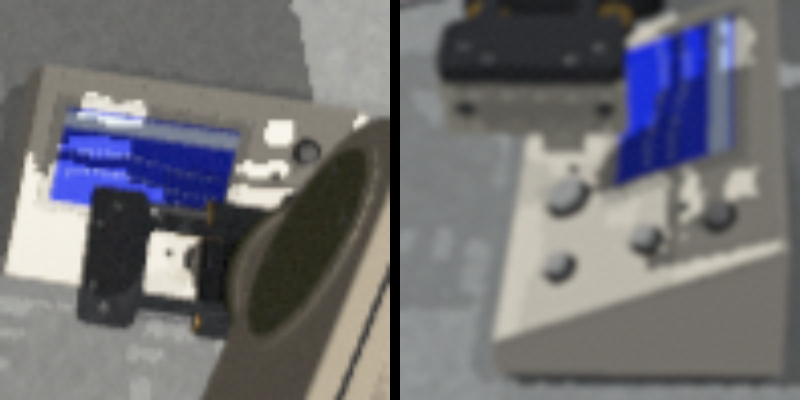

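The top view shows the gripper body over the start button. The side view shows the body at about (530,60) with a small grey tip near (575,145), above the start cap at (568,193). I'll project the tip into both pictures to check.

```bash
python3 - <<'E'
from h import *
im=cv2.imread("pics/hov.png")
s=manip.snapshot("side")[:,:,::-1]
st=manip.get_state();p=np.array(st['position'])
from scipy.spatial.transform import Rotation as Ro
R=Ro.from_quat(st['orientation']).as_matrix()
print(R.round(3))
pr=manip.camera_params("side")
x0,y0,w,h=160,190,110,110
c=cv2.resize(s[y0:y0+h,x0:x0+w],None,fx=5.4,fy=5.4,interpolation=cv2.INTER_CUBIC)
for o,col in(((0,0,0),(0,0,255)),((7.5,-17.5,19),(0,255,0)),((-7.5,-17.5,19),(0,255,0)),((0,0,19),(0,255,255)),((37,-94,-65),(255,0,255)),((-37,-94,-65),(255,0,255))):
    q=cv2.projectPoints((p+R@np.array(o,float)).reshape(1,3),np.array(pr['rvec']),np.array(pr['tvec']),np.array(pr['camera_matrix']),None)[0].ravel()
    print(o,q.round(1));cv2.circle(c,tuple(int(v) for v in ((q-[x0,y0])*5.4)),4,col,-1)
cv2.imwrite("pics/proj.png",c)
E
```

```text
[[-0.987  0.158  0.004]
 [ 0.158  0.987 -0.002]
 [-0.004 -0.001 -1.   ]]
(0, 0, 0) [210.4 253.2]
(7.5, -17.5, 19) [206.  267.4]
(-7.5, -17.5, 19) [214.2 267.4]
(0, 0, 19) [210.9 260.8]
(37, -94, -65) [179.2 262.3]
(-37, -94, -65) [227.2 262.5]
```

View pics/proj.png

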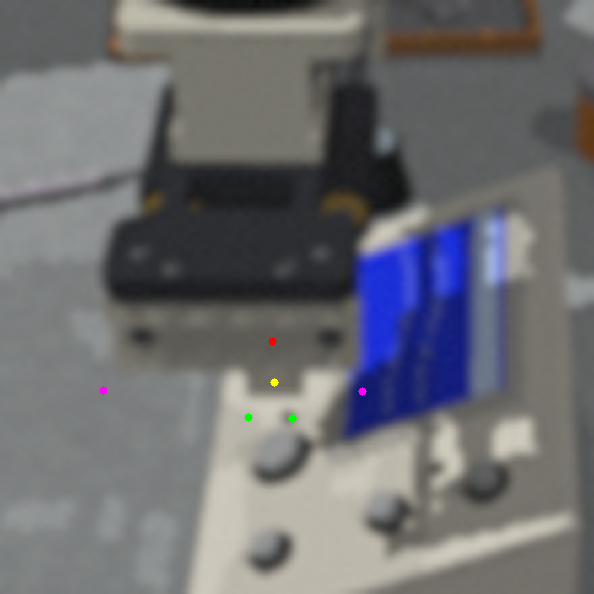

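The fingertips are where the projection puts them, so I'll go down beside the cap and then press along the button's axis.

Emit:
move_arm(translation=[[0.22,-0.13,1.0],[0,0,1.0],[0,0,0.4],[0,0,0],[0,0,0]], twist=[0,0,0,0,0])

```text
time: 3.27
position: [484.5, -222.1, 72.6]
orientation: [0.079, 0.997, 0.0, -0.001]
contact_force: [-3.1, 0.8, 1.2]
width: 0.6
grip_force: 1.4
```

Emit:
move_arm(translation=[[-0.04,0,0.09],[-0.04,0,0.09],[-0.04,0,0.09],[0,0,0],[0,0,0]], twist=[0,0,0,0,0])

```text
time: 3.68
position: [486.0, -222.5, 70.9]
orientation: [0.079, 0.997, 0.0, -0.001]
contact_force: [-7.4, 1.7, 6.0]
width: 0.4
grip_force: 4.6
```

Emit:
move_arm(translation=[[-0.04,0,0.09],[-0.04,0,0.09],[0,0,0],[0,0,0],[0,0,0]], twist=[0,0,0,0,0])

```text
time: 4.1
position: [486.4, -222.5, 70.3]
orientation: [0.079, 0.997, 0.0, -0.001]
contact_force: [-15.8, 5.1, 20.4]
width: 0.7
grip_force: 12.6
```

```bash
python3 - <<'E'
from h import *
s=manip.snapshot("side")[:,:,::-1]
cv2.imwrite("pics/press.png",cv2.resize(s[235:310,175:265],None,fx=7,fy=7,interpolation=cv2.INTER_CUBIC))
st=manip.get_state();print(st['position'],st['contact_force'],st['torque'])
E
```

```text
[ 486.38611859 -222.54688996   70.29943967] [-15.73799278   5.16134828  19.86655033] [0.89563966 2.76355531 0.00706213]
```

View pics/press.png

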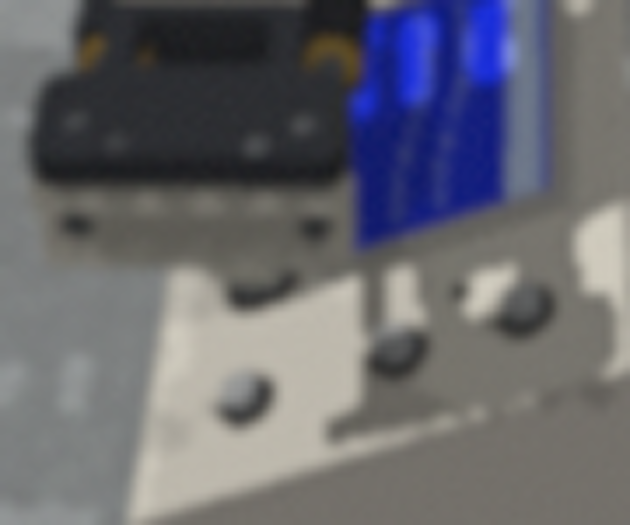

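The contact point is hidden in this view. The tip touched about 4 mm higher than I expected, so I'll check the button height against the console's front edge (34 mm) and back edge (95 mm).

```bash
python3 - <<'E'
from h import *
t=lambda x,y:(x/4+300-.4,y/4+190-.4)
FL,FR=plane("top",t(7,236),34),plane("top",t(308,279),34)
BL,BR=plane("top",t(42,27),95),plane("top",t(362,75),95)
print(ray("top",(0,0))[0],FL,FR,BL,BR,np.linalg.norm(FL-FR),np.linalg.norm(BL-BR),np.linalg.norm(FL[:2]-BL[:2]),np.linalg.norm(FR[:2]-BR[:2]))
d=(FR-FL)/np.linalg.norm(FR-FL);nrm=np.array([-d[1],d[0]])
for n,uv in(("start",(350.2,244.2)),("menu",(367.8,246.6)),("down",(371.9,231.0)),("up",(375.3,217.5))):
    z=50.
    for _ in range(30):
        p=plane("top",uv,z);dist=abs((p-FL)[:2]@nrm)
        z=34+(dist)*np.tan(np.radians(25))+7/np.cos(np.radians(25))
    print(n,p.round(1),"from front",dist)
E
```

```text
[546.61527111 -14.58898829 960.31707932] [ 481.47056116 -104.66065195   34.        ] [ 451.89100818 -291.57975416   34.        ] [ 608.24255302 -122.75173328   95.        ] [ 576.46296023 -310.31537101   95.        ] 189.24508111537585 190.23685424616386 128.05633581402955 125.97299145163747
start [ 491.7 -222.5   55. ] from front 28.54269685228399
menu [ 485.2 -265.2   55.1] from front 28.785922302985853
down [ 523.5 -271.6   73.2] from front 67.58719305727556
up [ 555.6 -276.6   88.4] from front 100.09309693857215
```

The top-camera geometry puts the out cap at z≈55, so a tip at 51 with 25 N along the axis means the button is fully in against its stop. Now I'll release it.

Emit:
move_arm(translation=[[0.2,0,-0.4],[0.2,0,-0.4],[0.2,0,-0.6],[0,0,-2],[0,0,-3.5]], twist=[0,0,0,0,0])

```text
time: 4.57
position: [479.2, -220.3, 134.9]
orientation: [0.079, 0.997, 0.002, -0.003]
contact_force: [0.5, -1.2, 0.3]
width: 0.6
grip_force: 0.0
```

Emit:
move_arm(translation=[[0,0,-3],[-0.3,2.5,-1],[-0.4,3.8,0],[-0.4,3.8,0],[-0.4,3.8,0]], twist=[0,0,0,0,0])

```text
time: 4.98
position: [519.2, -85.8, 179.1]
orientation: [0.08, 0.997, -0.0, 0.001]
contact_force: [0.5, -0.4, 1.0]
width: 0.3
grip_force: 0.0
```

Emit:
move_arm(translation=[[-0.4,3.8,0],[-0.4,3.8,0],[-0.4,3.8,0],[-0.4,3.8,0],[-0.4,3.8,0]], twist=[0,0,0,0,0])

```text
time: 5.4
position: [568.7, 99.7, 178.6]
orientation: [0.079, 0.997, 0.0, 0.001]
contact_force: [1.3, 0.2, 0.1]
width: 0.7
grip_force: 0.0
```

Emit:
move_arm(translation=[[-0.4,3.8,0],[-0.4,3.8,0],[0,0,0],[0,0,0],[0,0,0]], twist=[0,0,0,0,0])

```text
time: 5.82
position: [588.0, 171.3, 177.9]
orientation: [0.079, 0.997, -0.0, 0.0]
contact_force: [0.3, 0.8, -0.1]
width: 0.4
grip_force: 0.0
```

```bash
python3 - <<'E'
from h import *
from scipy.spatial.transform import Rotation as Ro
s=manip.snapshot("side")[:,:,::-1];o=cv2.imread("pics/raw_s.png")
cv2.imwrite("pics/after_s.png",s)
f=lambda im:cv2.resize(im[255:310,190:255],None,fx=6,fy=6,interpolation=cv2.INTER_CUBIC)
cv2.imwrite("pics/cmp.png",np.hstack([f(o),f(s)]))
st=manip.get_state();R=Ro.from_quat(st['orientation']).as_matrix()
print(st['time'],st['position'],st['contact_force'],(R.T@(np.array([610,260.1,48])-st['position'])).round(1))
E
```

```text
5.8667 [588.04393718 170.5801435  178.00474702] [-0.47240157 -0.42123986  0.59812512] [ -7.5  91.9 130. ]
```

View pics/cmp.png

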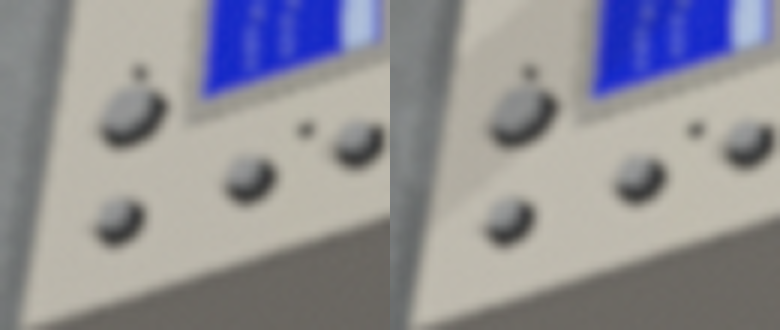

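The comparison of before and after shows the start cap out again at (520,115), and the other buttons unchanged. Next I'll go above the watch.

Emit:
move_arm(translation=[[-0.25,3,0],[-0.25,3,0],[-0.25,3.2,0],[0,0,3],[0,0,3]], twist=[0,0,0,0,0])

```text
time: 6.28
position: [612.6, 261.8, 120.6]
orientation: [0.079, 0.997, 0.001, 0.003]
contact_force: [-0.1, 0.5, -0.4]
width: 0.6
grip_force: 0.0
```

Emit:
move_arm(translation=[[0,0,1],[0,0,1],[0,0,0],[0,0,0],[0,0,0]], twist=[0,0,0,0,0])

```text
time: 6.7
position: [611.3, 260.7, 100.1]
orientation: [0.08, 0.997, 0.001, 0.001]
contact_force: [0.9, -0.4, 0.4]
width: 0.5
grip_force: 0.0
```

```bash
python3 - <<'E'
from h import *
from scipy.spatial.transform import Rotation as Ro
t=manip.snapshot("top")[:,:,::-1];s=manip.snapshot("side")[:,:,::-1];o=cv2.imread("pics/raw_s.png")
f=lambda im:cv2.resize(im[150:205,178:268],None,fx=4.4,fy=4.4,interpolation=cv2.INTER_CUBIC)
A=np.hstack([f(o),f(s)]);g=cv2.resize(t[170:245,125:235],None,fx=4,fy=4,interpolation=cv2.INTER_CUBIC)
out=np.zeros((A.shape[0]+g.shape[0],A.shape[1],3),np.uint8);out[:A.shape[0]]=A;out[A.shape[0]:,:g.shape[1]]=g
cv2.imwrite("pics/pt.png",out)
K,_,_=cam("side");pr=manip.camera_params("side")
st=manip.get_state();R=Ro.from_quat(st['orientation']).as_matrix();p=st['position']
print(p,(R.T@(np.array([610,260.1,48])-p)).round(1))
for P in (p+R@[0,0,19.],np.array([610,260.1,14])):
  q=cv2.projectPoints(P.reshape(1,3),pr['rvec'],pr['tvec'],K,None)[0].ravel();print(((q-[178,150]+.4)*4.4).round(0))
E
```

```text
[611.31928858 261.05041265 100.1936487 ] [ 1.3 -1.2 52.2]
[272.  -8.]
[271.  78.]
```

View pics/pt.png

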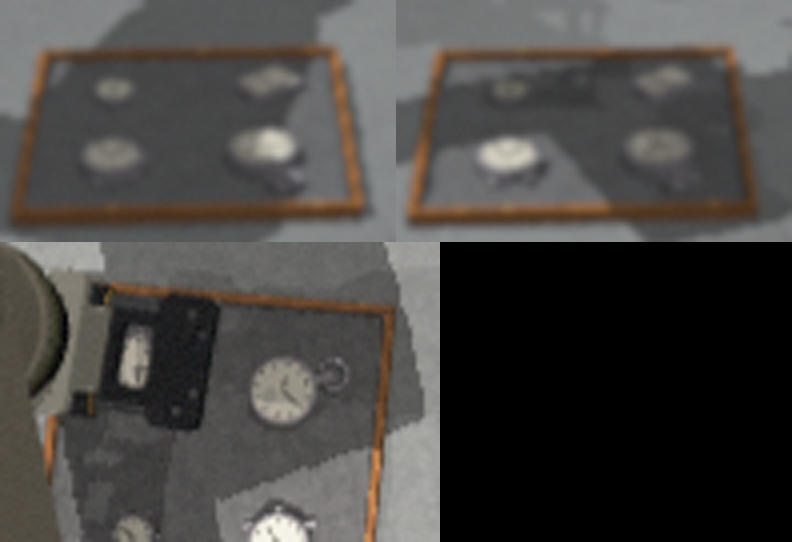

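In the side view the rectangular dial is at (268,80) and my estimate projects to (271,78), which agrees to about 2 mm. In the top view it lies directly under the gripper, so I'll descend.

Emit:
move_arm(translation=[[0.16,-0.1,1.5],[0,0,1.5],[0,0,1],[0,0,0.5],[0,0,0]], twist=[0,0,0,0,0])

```text
time: 7.22
position: [606.8, 259.8, 50.6]
orientation: [0.079, 0.997, -0.001, -0.002]
contact_force: [0.1, -0.1, -0.0]
width: 0.5
grip_force: 0.0
```

Emit:
move_arm(translation=[[0,0,0],[0,0,0],[0,0,0],[0,0,0],[0,0,0]], twist=[0,0,0,0,0])

```text
time: 7.63
position: [608.7, 260.4, 53.6]
orientation: [0.079, 0.997, 0.0, 0.0]
contact_force: [0.6, -1.1, 0.2]
width: 0.4
grip_force: 0.0
```

Emit:
move_arm(translation=[[-0.08,0,0.3],[0,0,0.3],[0,0,0],[0,0,0],[0,0,0]], twist=[0,0,0,0,0])

```text
time: 8.05
position: [608.9, 260.1, 46.7]
orientation: [0.079, 0.997, -0.0, -0.0]
contact_force: [-0.6, -0.4, 0.0]
width: 0.5
grip_force: 0.0
```

Emit:
move_arm(translation=[[0,0,0],[0,0,0],[0,0,0],[0,0,0],[0,0,0]], twist=[0,0,0,0,0])

```text
time: 8.47
position: [609.1, 260.2, 47.0]
orientation: [0.079, 0.997, 0.0, 0.0]
contact_force: [-0.2, 0.5, -0.0]
width: 0.1
grip_force: 0.0
```

Emit:
move_arm(translation=[[0,0,0],[0,0,0],[0,0,0],[0,0,0],[0,0,0]], twist=[0,0,0,0,0])

```text
time: 8.88
position: [609.0, 260.1, 46.9]
orientation: [0.079, 0.997, 0.0, 0.0]
contact_force: [-0.2, 0.3, 0.6]
width: 0.2
grip_force: 0.0
```

```bash
python3 - <<'E'
from h import *
s=manip.snapshot("side")[:,:,::-1]
cv2.imwrite("pics/final.png",cv2.resize(s[110:210,170:280],None,fx=6,fy=6,interpolation=cv2.INTER_CUBIC))
st=manip.get_state();print(st['time'],st['position'],st['contact_force'])
E
```

```text
8.9333 [609.04179457 260.10619879  46.93230906] [ 0.9255223  -0.26401977  0.33944109]
```

View pics/final.png

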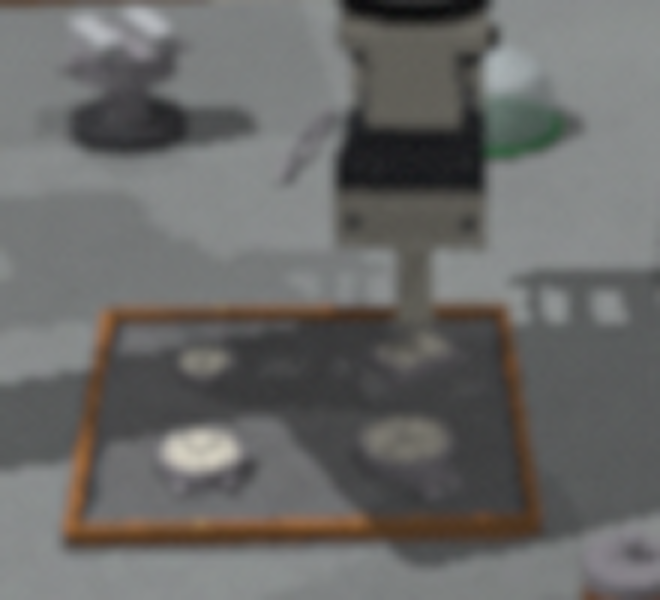

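The fingertips are at (413,325), pointing at the middle of the rectangular watch at about (412,350), with a clear gap of about 14 mm. I'll hold still for more than 3 s.

Emit:
move_arm(translation=[[0,0,0],[0,0,0],[0,0,0],[0,0,0],[0,0,0]], twist=[0,0,0,0,0])

```text
time: 9.35
position: [609.0, 260.1, 46.9]
orientation: [0.079, 0.997, -0.0, -0.0]
contact_force: [-0.0, 0.5, -0.2]
width: 0.5
grip_force: 0.0
```

Emit:
move_arm(translation=[[0,0,0],[0,0,0],[0,0,0],[0,0,0],[0,0,0]], twist=[0,0,0,0,0])

```text
time: 9.77
position: [609.0, 260.1, 46.9]
orientation: [0.079, 0.997, -0.0, -0.0]
contact_force: [-0.3, -0.3, -0.2]
width: 0.3
grip_force: 0.0
```

Emit:
move_arm(translation=[[0,0,0],[0,0,0],[0,0,0],[0,0,0],[0,0,0]], twist=[0,0,0,0,0])

```text
time: 10.18
position: [609.0, 260.1, 46.9]
orientation: [0.079, 0.997, -0.0, -0.0]
contact_force: [0.4, -0.1, 0.1]
width: 0.5
grip_force: 0.0
```

Emit:
move_arm(translation=[[0,0,0],[0,0,0],[0,0,0],[0,0,0],[0,0,0]], twist=[0,0,0,0,0])

```text
time: 10.6
position: [609.0, 260.1, 47.0]
orientation: [0.079, 0.997, -0.0, 0.0]
contact_force: [0.6, 0.4, -0.2]
width: 0.0
grip_force: 0.0
```

Emit:
move_arm(translation=[[0,0,0],[0,0,0],[0,0,0],[0,0,0],[0,0,0]], twist=[0,0,0,0,0])

```text
time: 11.02
position: [609.1, 260.1, 46.9]
orientation: [0.079, 0.997, 0.0, 0.0]
contact_force: [0.1, 0.3, 0.7]
width: 0.4
grip_force: 0.0
```

Emit:
move_arm(translation=[[0,0,0],[0,0,0],[0,0,0],[0,0,0],[0,0,0]], twist=[0,0,0,0,0])

```text
time: 11.43
position: [609.0, 260.1, 46.9]
orientation: [0.079, 0.997, -0.0, -0.0]
contact_force: [-0.7, -0.3, -0.1]
width: 0.7
grip_force: 0.0
```

Emit:
move_arm(translation=[[0,0,0],[0,0,0],[0,0,0],[0,0,0],[0,0,0]], twist=[0,0,0,0,0])

```text
time: 11.85
position: [609.0, 260.1, 46.9]
orientation: [0.079, 0.997, -0.0, -0.0]
contact_force: [0.8, 0.3, 1.2]
width: 0.7
grip_force: 0.0
```

Emit:
move_arm(translation=[[0,0,0],[0,0,0],[0,0,0],[0,0,0],[0,0,0]], twist=[0,0,0,0,0])

```text
time: 12.27
position: [609.0, 260.1, 46.9]
orientation: [0.079, 0.997, -0.0, -0.0]
contact_force: [-0.5, -0.3, -0.5]
width: 0.3
grip_force: 0.0
```

```bash
python3 -c "
from station import manip
s=manip.get_state();print(s['time'],s['position'])
print(manip.hand_in())"
```

```text
12.2667 [609.03577602 260.13665165  46.92703569]
the job is handed in; nothing more can be done
None
```

I pressed start/stop until it stopped moving (about 25 N, judged from force and tip height because the view was blocked) and it came out again; the fingertips then held still about 14 mm above the middle of the rectangular watch for over 3 s, and I handed the job in at 12.3 s still pointing.

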